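Pop a pawn from its press nest and stop it on the slide

TASK

Press the ejector pad of the small stand down with one finger, so that the wooden pawn pops out of its nest, and stop the pawn with the other finger on the slide before it runs off the lower end. Do not touch the pawn while it is in the nest and never lift it; only press the pad and block the pawn's way, and leave the other things where they are. Finish while holding: your finger must still be stopping the pawn, which stands still on the slide, wholly out of its nest.

Things in the scene. Friction and masses are not known exactly. Their poses are not given: they have to be found in the camera images.
- stand: Ejector stand fixed to the table: base plate 215 x 118 x 8 mm with a steel slide between two grey walls, back wall 110 mm high. Origin on the table top; x points up the slide, y left, z up (mm below are in this frame). The slide's floor, along y = 0, falls at 25 degrees to -x: 70 high at x = 30, where the nest ends, 14 at the lower end; 43 wide between 4 thick walls 13 high.
- slide_end (a point): Middle of the open lower end of the slide's floor (x = -90, z = 14 mm of the stand's frame); beyond it there is only the table. The slide is polished (friction about 0.25): a popped pawn does not stop by itself and reaches the end in about half a second.
- nest (a point): Middle of the nest's floor, x = 30 to 71 mm of the stand, as wide as the slide. The floor is a lifter plate 5 mm below the line of the slide's floor, so the pawn leans on a 5 mm step; pressing the pad fully raises it to 4 mm above that line and the pawn slides off down the slide at once.
- pad_top (a point): Middle of the top of the ejector pad, a level ribbed black push plate 44 (x) x 36 (y) mm right of the slide, at x = -40, y = -49 mm of the stand's frame. Its top is 58 mm above the table when up, 48 mm when fully pressed (then 11 mm above the slide's floor at the same x). Moves with the pad.
- pad (a joint): Travel of the ejector pad: 0 m up, 0.010 m fully pressed. Spring: starts to move at about 1.2 N, fully down at about 5 N, comes back up when released. The pawn pops out between 0.0055 m and 0.010 m.
- slide_stop (a point): Point on the middle of the slide's floor right beside the pad's middle, 49 mm from it (x = -40, y = 0, z = 37 mm of the stand's frame); the wall between has its top 52 mm above the table here. A good place for the stopping finger: in the middle of the slide at x = -52 to -32, tip about 48 mm above the table, level with the pressed pad, it stops the pawn wholly out of the nest.
- pawn: Wooden pawn, about 100 g: square foot 38 x 38 x 16 mm with a small round head (22 mm across), 30 mm high in all. Origin in the middle of its underside, z along its height. It starts in the nest of the stand, leaning 25 degrees with the slide (origin at x = 50, z = 74 mm of the stand's frame); y = 0 on the slide.
- spare_pawn: A pawn of the same kind standing on the table to the left of the stand; leave it alone.
- tape_dispenser: Desk tape dispenser, 52 x 177 x 98 mm, to the right; leave it alone. Origin under its middle.
- pencil: Green pencil 112 mm long, lying near the table's front edge; leave it alone.
- pen: White pen 145 mm long, lying near the table's front edge; leave it alone.
- wedge_a: Small blue wedge-shaped wooden piece, 22 x 22 x 13 mm, on the table to the right of the stand; leave it alone.
- wedge_b: A second such blue wedge, on the table to the left of the stand; leave it alone.
There are look-alikes about, which are no part of the job. Leave any orange or purple look-alike of the pawn alone.

How it is judged:
By the outcome, as a careful person would: the job done as asked, in the order asked, and still so for the second after the job is handed in, while the arm keeps its last pose, push and grip.
It also fails if it takes over 32 s, if anything falls off the work surface, if the arm or the gripper's body presses on something with over 40 N, if the wrist force passes 120 N, or if a joint passes its speed limit or range.

ROBOT

A 6-joint arm with a two-finger parallel gripper is mounted at the origin on a cart in front of the work surface, level with it; the furniture and walls round the work are solid. World frame = base frame: x ahead of the robot, y to its left, z up, the work surface at z = 0. Lengths are in m, angles in rad, forces in N, time in s.
With the tool pointing down it reaches from about 0.325 to 0.85 m from the base axis. Payload 4.4 kg.
Tool frame: the origin (TCP) lies at the very end of the fingers, on their centre line; the grasp point (between the pads) lies 19 mm behind it (bot.grip_depth is the distance from the TCP to the grasp point, in m); y points along the fingers, x is the direction in which the jaws open and shut, and the axes are right-handed (so a half turn about y gives the same grasp; the last joint's range is limited). The gripper opens to 94 mm and grips with 3 to 60 N. Pads are 16 mm wide; open, the fingers measure 119 mm over their backs; the gripper's body (75 mm by 177 mm) begins 78 mm behind the grasp point.
Start: joints at [1.022, 0.207, 1.542, -0, 1.393, -0.15], TCP at [0.223, 0.53, 0.205] pointing down, gripper open.
Joint ranges: [-2.73, 2.73], [-0.86, 2.22], [0.23, 2.46], [-1.11, 4.25], [0.08, 2.63], [-2.82, 2.82]. Speed limits (rad/s): [2.79, 2.79, 3.14, 3.14, 3.14, 3.14].

INTERFACE

Orientations are given as a unit quaternion [w, x, y, z].
In Python, from bench import bot, vision, finder gives the robot as it stands. The module is installed in compiled form; this text tells all that it offers.
- The arm moves only by the tool servo_tool, never from a script. Its argument "series" is a list of rows, each a list of 3 entries, a list of its own where there are three numbers: the shift along the tool's x, y, z in m, then the turn, a rotation vector about the tool's x, y, z in rad, then the gripper command: -1 is fully open, 1 is shut, values between are in proportion. In form: [[[tx, ty, tz], [wx, wy, wz], gripper], ...]. A call has 1 to 12 rows; each row shifts and turns the commanded pose from where the row before left it, along the tool's axes as they then stand; what a row does not reach is not made up. A row lasts 1/10 s, in which the tool goes at most 50 mm and 8.59 degrees, less where a joint would pass 70% of its speed; a pose out of reach is approached as far as the arm can. A call is refused whole if a number of a shift passes 0.05 or a number of a turn 0.15, either way. A call with a gripper value outside its range is refused whole. The fingers move at their own pace and stop on an object; "squeeze" is the grip in N (left out, the last holds). Time passes only in rows, so rows that do not move let the fingers close. It gives the time, the measured TCP pose, the force and the opening at its end, in the units of the state.
- bot.get_obs(): the state, without advancing time (a new reading comes with each control period).
- vision.get_image(name): name is "scene" or "top" or "wrist"; returns a dict with "frame" (400x640x3 uint8, blue, green, red), "vfov" (degrees; the focal length in pixels is half the picture's height over the tangent of half this angle, whatever the lens; pixels are square), "cx", "cy" (the principal point, pixels), "dist_coeffs" ([k1, k2, p1, p2, k3] as OpenCV has them; the pictures are not rectified), "R" (3x3) and "t" (3): a world point X has camera coordinates R X + t. Camera axes: x right, y down, z forward; pixel columns grow to the right and rows downward; lengths in m; the calibration is good to about 2 mm. A picture is of the moment at which its call begins. There is no depth.
- bot.hand_in(): hands the job in, once; it reports no verdict.
Trained networks look in the newest picture that a camera, given by its name, has taken for a name from the list of things; names that differ only in an ending like _2 or _b are one class to them, and where a whole thing is asked for, a point or a joint stands for the part that bears it (a point fixed in the world has none). Each returns a list of dicts, best first, with "score" (0 to 1); they miss things now and then, are a little off and sometimes report something else, mostly with a low value. They report only what shows in the picture. A call takes as long as a camera call. They do not tell look-alikes from the thing itself.
- finder.search_frame(name, camera): "at" ([x, y, z] in m, in the coordinates of the camera as it stood for that picture, good to about 4 mm: the middle of the surface that is visible of it).
The state is a dict: "time": time; "joint_positions": joint angles; "joint_vel": joint speeds; "tau": joint torques, N m; "position": TCP position; "orientation": TCP orientation; "contact_force": force on the tool from outside, world axes, zero at the start; "moment": the same for the moment, N m; "opening": opening from 0.0 (shut) to 1.0 (fully open).
Only numpy, scipy, OpenCV 4.12 (cv2) and the standard library are available. Lean on these libraries where they do the work, as an engineer would, in place of code of your own. Each camera call takes 0.05 s, during which the arm holds its last target.

## Working session

There is one attempt and no reset: what is moved stays moved. The work goes in short steps, Python scripts to look and compute and a tool call to move; the robot and the scene stay as the last step left them, time stands still between calls to the robot, and variables do not carry over. Pictures are saved under pics/ and viewed, and the job is handed in when it is done.

Besides the shell and the picture viewer there is one more tool, called after "Emit:" as name(argument=value, ...) on one line, values as JSON. servo_tool: Moves the arm, as the interface text tells. Its arguments: {"type":"object","properties":{"series":{"type":"array","items":{"type":"array"}},"squeeze":{"type":"number"}},"required":["series"]}

```bash
mkdir -p pics
cat > h.py <<'E'
from bench import bot, vision, finder
import numpy as np, cv2
E
python3 - <<'E'
from h import *
o=bot.get_obs(); print({k:np.round(v,3) for k,v in o.items()})
for c in ["scene","top","wrist"]:
    im=vision.get_image(c); cv2.imwrite(f"pics/{c}0.png",im["frame"])
    print(c,im["vfov"],im["cx"],im["cy"],im["dist_coeffs"],np.round(im["R"],3).tolist(),np.round(im["t"],3))
    for n in ["stand","slide_end","nest","pad_top","slide_stop","pawn","tape_dispenser"]:
        for r in finder.search_frame(n,c)[:3]:
            print(n,round(r["score"],2),np.round(np.array(im["R"]).T@(np.array(r["at"])-im["t"]),3))
E
```

```text
{'time': np.float64(0.0), 'joint_positions': array([ 1.023,  0.207,  1.543, -0.   ,  1.394, -0.151]), 'joint_vel': array([-0.001, -0.001, -0.   ,  0.001,  0.001, -0.001]), 'tau': array([ 1.0000e-03, -3.7088e+01, -2.8142e+01,  7.0000e-02,  3.6000e-02,
       -0.0000e+00]), 'position': array([0.222, 0.529, 0.204]), 'orientation': array([-0.589,  0.589,  0.391, -0.392]), 'contact_force': array([-0.727, -1.064, -0.423]), 'moment': array([-0.017,  0.013, -0.06 ]), 'opening': np.float64(1.0)}
scene 57.11421636923899 314.30936914253226 199.79414328540372 [-0.06125218  0.          0.          0.          0.        ] [[0.865, -0.502, -0.008], [-0.361, -0.611, -0.704], [0.349, 0.612, -0.71]] [-0.426  0.278  0.743]
stand 0.76 [0.571 0.093 0.024]
slide_end 0.92 [0.568 0.097 0.021]
nest 0.96 [0.571 0.097 0.02 ]
pad_top 0.49 [0.544 0.067 0.056]
pad_top 0.26 [0.556 0.209 0.014]
slide_stop 0.75 [0.573 0.093 0.022]
slide_stop 0.71 [0.648 0.007 0.015]
pawn 0.66 [0.62  0.113 0.096]
pawn 0.59 [ 0.559 -0.033  0.019]
pawn 0.58 [0.527 0.296 0.018]
tape_dispenser 0.64 [ 0.365 -0.233  0.054]
top 52.264701906
[... 186 characters left out ...]
.504 0.929]
stand 0.9 [0.564 0.095 0.015]
stand 0.32 [ 0.351 -0.046  0.008]
slide_end 0.98 [0.563 0.101 0.011]
pad_top 0.65 [0.541 0.073 0.059]
pad_top 0.39 [0.564 0.098 0.014]
slide_stop 0.6 [0.568 0.099 0.016]
slide_stop 0.53 [0.342 0.211 0.003]
slide_stop 0.18 [0.645 0.013 0.014]
pawn 0.75 [ 0.462 -0.016  0.013]
pawn 0.71 [0.624 0.12  0.089]
pawn 0.68 [0.528 0.305 0.013]
tape_dispenser 0.66 [ 0.367 -0.21   0.057]
tape_dispenser 0.22 [0.501 0.198 0.012]
wrist 65.03292203016554 319.50199911062776 192.58212758842026 [0.0219661 0.        0.        0.        0.       ] [[0.387, 0.922, -0.001], [0.883, -0.371, 0.287], [0.264, -0.112, -0.958]] [-0.575 -0.03   0.393]
pawn 0.47 [0.518 0.311 0.01 ]
```

View pics/scene0.png

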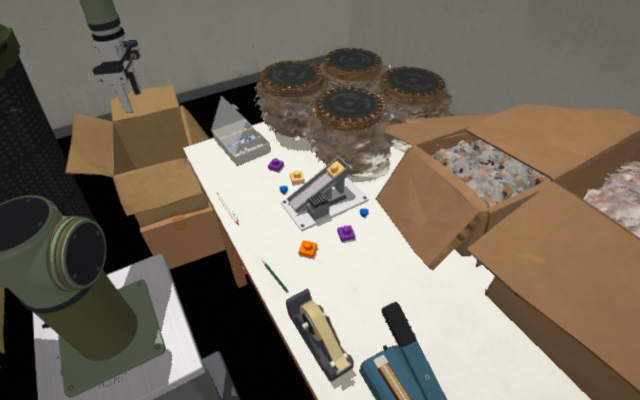

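View pics/top0.png

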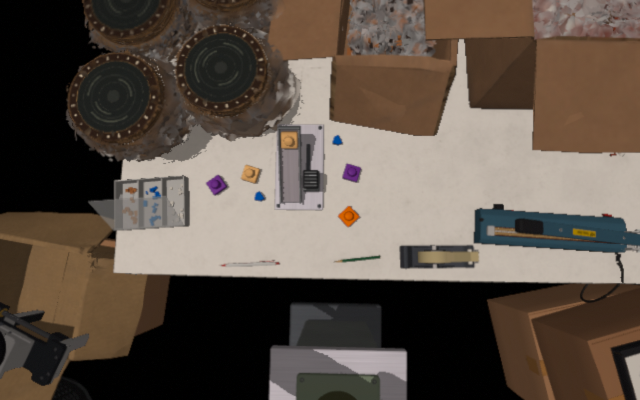

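Run:
```python
import cv2
for c,(x0,y0,x1,y1) in dict(scene=(240,110,430,250),top=(190,90,350,210)).items():
    a=cv2.imread(f"pics/{c}0.png")[y0:y1,x0:x1]
    cv2.imwrite(f"pics/{c}0z.png",cv2.resize(a,None,fx=4,fy=4,interpolation=cv2.INTER_CUBIC))
```

```text
(no output)
```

View pics/scene0z.png

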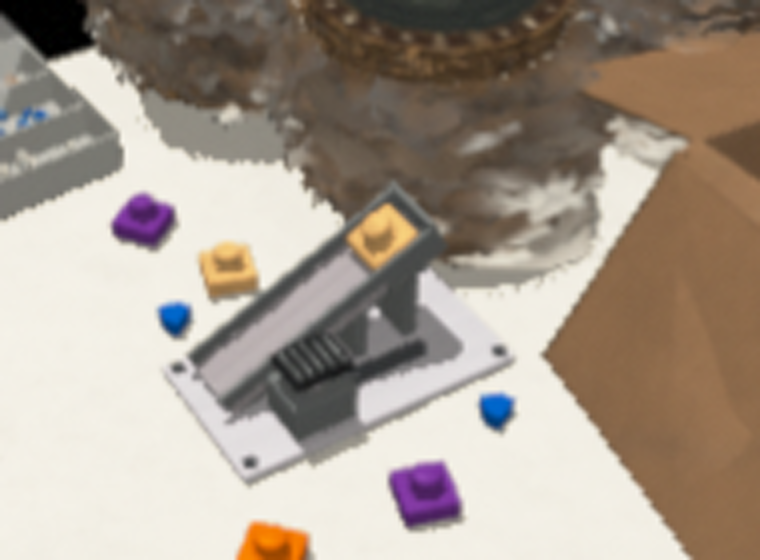

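View pics/top0z.png

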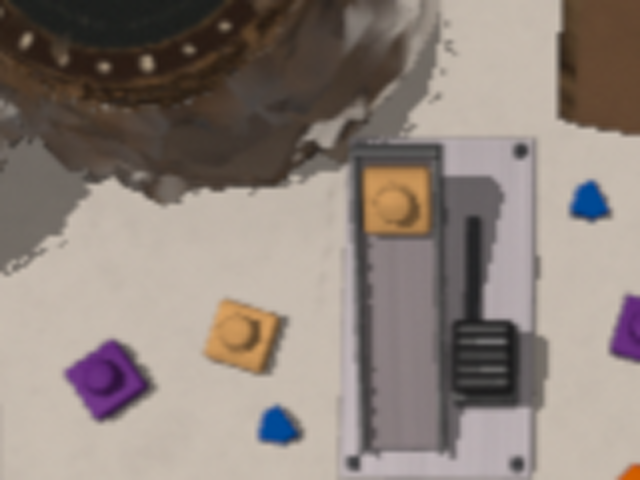

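```bash
cat > fit.py <<'E'
from h import *
from scipy.optimize import least_squares
c,s=np.cos(np.radians(25)),np.sin(np.radians(25))
def pf(a,b): return np.array([50+a*c-16*s, b, 74+a*s+16*c])
top=[((-18,-31,58),(455,320)),((-18,-67,58),(516,320)),((-62,-67,58),(516,395)),((-62,-31,58),(452,393)),
((-90,21.5,14),(366,450)),((-90,-21.5,14),(440,452)),
(pf(19,19),(364,166)),(pf(19,-19),(432,168)),(pf(-19,-19),(431,236)),(pf(-19,19),(361,233))]
sc=[(pf(-19,19),(347,236)),(pf(19,19),(385,203)),(pf(19,-19),(418,238)),(pf(-19,-19),(383,268)),
((-62,-31,58),(270,350)),((-62,-67,58),(315,385)),((-18,-67,58),(355,358))]
pt=[("top",np.array(p)/1000,np.array(q)/4+(190,90)) for p,q in top]+[("scene",np.array(p)/1000,np.array(q)/4+(240,110)) for p,q in sc]
ims={k:vision.get_image(k) for k in("top","scene")}
def proj(im,X):
    f=200/np.tan(np.radians(im["vfov"]/2)); K=np.array([[f,0,im["cx"]],[0,f,im["cy"]],[0,0,1.]])
    return cv2.projectPoints(np.atleast_2d(X).astype(float),cv2.Rodrigues(np.array(im["R"]))[0],np.array(im["t"],float),K,np.array(im["dist_coeffs"],float))[0][:,0]
def T(p,X):
    a,b=np.cos(p[2]),np.sin(p[2]); X=np.atleast_2d(X)
    return np.c_[p[0]+a*X[:,0]-b*X[:,1],p[1]+b*X[:,0]+a*X[:,1],X[:,2]]
def res(p,which=("top","scene")): return np.concatenate([(proj(ims[w],T(p,X))[0]-q) for w,X,q in pt if w in which])
if __name__=="__main__":
  for wh in (("top","scene"),("top",),("scene",)):
    r=least_squares(res,[.58,.1,0],args=(wh,),loss="soft_l1"); print(wh,r.x.round(4)); print(res(r.x,wh).reshape(-1,2).round(1).tolist())
    for n,X in dict(pad=(-.04,-.049,.058),stop=(-.04,0,.048),pawn=(.05,0,.074)).items(): print(n,T(r.x,X).round(4))
E
python3 fit.py
```

```text
('top', 'scene') [ 5.812e-01  1.198e-01 -1.000e-04]
[[-0.2, -0.7], [0.1, -0.5], [-0.3, -0.5], [0.1, -0.3], [0.8, -0.6], [0.1, -0.8], [0.3, -0.1], [0.1, -0.3], [0.4, -0.7], [1.4, -0.2], [-1.6, -0.0], [-0.1, -0.6], [-0.5, -1.4], [-3.1, 0.1], [-1.8, 0.6], [-6.0, 0.7], [-1.0, 1.0]]
pad [[0.5412 0.0708 0.058 ]]
stop [[0.5412 0.1198 0.048 ]]
pawn [[0.6312 0.1198 0.074 ]]
('top',) [0.5801 0.1203 0.0009]
[[-0.4, -0.3], [-0.1, -0.0], [-0.5, -0.0], [-0.1, 0.2], [0.6, -0.2], [-0.1, -0.4], [0.0, 0.4], [-0.2, 0.1], [0.2, -0.2], [1.1, 0.3]]
pad [[0.5401 0.0712 0.058 ]]
stop [[0.5401 0.1202 0.048 ]]
pawn [[0.6301 0.1203 0.074 ]]
('scene',) [0.5849 0.1184 0.0183]
[[-0.4, -0.2], [1.0, -0.9], [0.8, -1.9], [-1.6, -0.2], [0.1, 0.6], [-3.8, 0.6], [1.0, 0.7]]
pad [[0.5458 0.0686 0.058 ]]
stop [[0.5449 0.1176 0.048 ]]
pawn [[0.6349 0.1193 0.074 ]]
```

```bash
cat > go.py <<'E'
from h import *
from scipy.spatial.transform import Rotation as Ro
import sys
def plan(x,y,z):
    o=bot.get_obs(); q=o["orientation"]; R=Ro.from_quat([q[1],q[2],q[3],q[0]])
    print("t",round(float(o["time"]),2),"p",o["position"].round(4),"F",o["contact_force"].round(2),"op",round(float(o["opening"]),3)); print(R.as_matrix().round(3))
    X=R.as_matrix(); d=np.array([x,y,z])-o["position"]
    for s in (1,-1):
        G=np.array([[0,-s,0],[s,0,0],[0,0,1]]).T  # placeholder
        zt=np.array([0,0,-1.]) ; yt=None
        # tool approach axis: y or z
        a=int(np.argmax(-X[2])); ax=np.zeros(3)
        xc=np.array([0,s,0.]); 
        if a==2: M=np.c_[xc,np.cross([0,0,-1.],xc),[0,0,-1.]]
        else: M=np.c_[xc,[0,0,-1.],np.cross(xc,[0,0,-1.])]
        print("s",s,"rotvec tool",(R.inv()*Ro.from_matrix(M)).as_rotvec().round(4))
    print("d world",d.round(4),"d tool now",(X.T@d).round(4))
if __name__=="__main__": plan(*map(float,sys.argv[1:4]))
E
python3 go.py 0.5395 0.0957 0.12
```

```text
t 1.3 p [0.2228 0.5301 0.2054] F [-0.73  0.02  0.47] op 1.001
[[ 0.387 -0.    -0.922]
 [ 0.922 -0.     0.387]
 [-0.    -1.     0.   ]]
s 1 rotvec tool [-0.     -0.3978 -0.    ]
s -1 rotvec tool [ 0.      2.7438 -0.    ]
d world [ 0.3167 -0.4344 -0.0854] d tool now [-0.2777  0.0854 -0.4603]
```

Emit:
servo_tool(series=[[[0,0,0],[0,-0.1326,0],0.21],[[0,0,0],[0,-0.1326,0],0.21],[[0,0,0],[0,-0.1326,0],0.21],[[-0.036,0,-0.026],[0,0,0],0.21],[[-0.036,0,-0.026],[0,0,0],0.21],[[-0.036,0,-0.026],[0,0,0],0.21],[[-0.036,0,-0.026],[0,0,0],0.21],[[-0.036,0,-0.026],[0,0,0],0.21],[[-0.036,0,-0.026],[0,0,0],0.21],[[-0.036,0,-0.026],[0,0,0],0.21],[[-0.036,0,-0.026],[0,0,0],0.21],[[-0.036,0,-0.026],[0,0,0],0.21]], squeeze=20)

```text
time: 2.5
position: [0.4577, 0.2046, 0.2058]
orientation: [-0.5, 0.5, 0.5, -0.5]
contact_force: [-0.2, -0.2, 0.5]
opening: 0.395
```

```bash
python3 go.py 0.5395 0.0957 0.12
```

```text
t 2.5 p [0.4577 0.2046 0.2058] F [-0.2  -0.23  0.51] op 0.395
[[ 0.     0.001 -1.   ]
 [ 1.     0.     0.   ]
 [ 0.    -1.    -0.001]]
s 1 rotvec tool [ 0.0008 -0.0001  0.0004]
s -1 rotvec tool [-6.0000e-04  3.1415e+00  1.2000e-03]
d world [ 0.0818 -0.1089 -0.0858] d tool now [-0.1089  0.0858 -0.0818]
```

Emit:
servo_tool(series=[[[-0.0363,0,-0.0273],[0,0,0],0.21],[[-0.0363,0,-0.0273],[0,0,0],0.21],[[-0.0363,0,-0.0272],[0,0,0],0.21],[[0,0.04,0],[0,0,0],0.21],[[0,0.04,0],[0,0,0],0.21],[[0,0.036,0],[0,0,0],0.21],[[0,0,0],[0,0,0],0.21]])

```text
time: 3.2
position: [0.5333, 0.0968, 0.0839]
orientation: [0.503, -0.497, -0.497, 0.503]
contact_force: [-0.4, 1.0, -1.1]
opening: 0.396
```

Run:
```python
from h import *
from fit import proj
print({k:np.round(v,4) for k,v in bot.get_obs().items() if k in("time","position","contact_force","opening")})
ims=[]
for c,(x0,y0,x1,y1) in dict(scene=(270,130,400,230),top=(240,110,370,210),wrist=(0,0,640,400)).items():
    im=vision.get_image(c); a=im["frame"]; k=5 if c!="wrist" else 1
    cv2.imwrite(f"pics/{c}1.png",cv2.resize(a[y0:y1,x0:x1],None,fx=k,fy=k,interpolation=cv2.INTER_CUBIC))
    for r in finder.search_frame("pad_top",c)[:2]+finder.search_frame("slide_stop",c)[:2]: print(c,round(r["score"],2),np.round(np.array(im["R"]).T@(np.array(r["at"])-im["t"]),3))
    for X in [(.5405,.071,.058),(.5405,.1202,.037)]: print(c,proj(im,np.array(X)))
```

```text
{'time': np.float64(3.3), 'position': array([0.5384, 0.0972, 0.0895]), 'contact_force': array([-0.3469, -0.1607, -0.2406]), 'opening': np.float64(0.3905)}
scene 0.63 [0.56  0.091 0.015]
scene [[316.42785195 199.36409187]]
scene [[307.12624897 193.6512581 ]]
top 0.87 [0.514 0.114 0.012]
top [[310.99255052 179.00740938]]
top [[290.68617021 180.21020699]]
wrist 0.67 [0.534 0.072 0.062]
wrist 0.97 [0.534 0.099 0.03 ]
wrist [[282.69011492 219.05140478]]
wrist [[347.98552665 209.19151462]]
```

View pics/scene1.png

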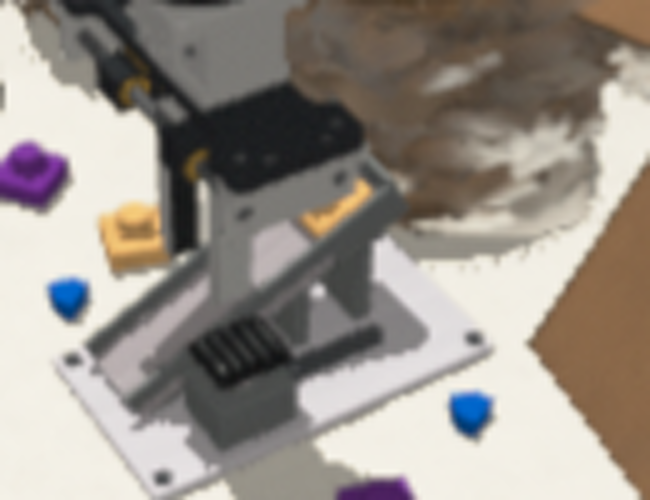

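View pics/top1.png

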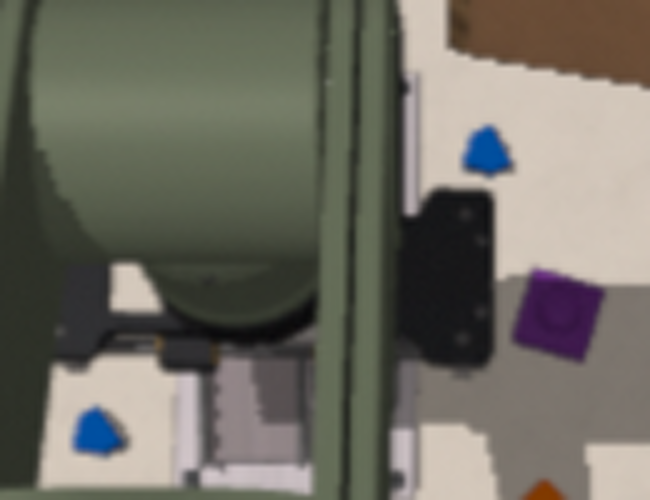

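View pics/wrist1.png

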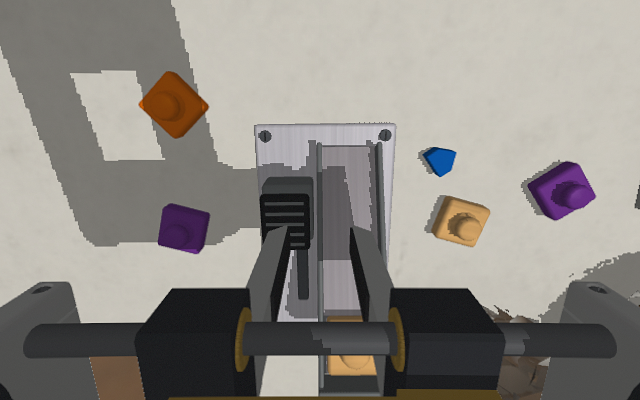

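Run:
```python
from h import *
from fit import proj
im=vision.get_image("wrist"); p=bot.get_obs()["position"]; print(p)
a=im["frame"].copy()
def d(X,c):
    u=proj(im,np.array(X))[0]; cv2.circle(a,(int(round(u[0]*1)),int(round(u[1]))),1,c,-1)
for s in(-1,1):
  for w in (.0184,.0309):
    for dx in(-.008,.008): d((p[0]+dx,p[1]+s*w,p[2]),(0,0,255))
S=np.array([.5805,.1203,0])
for X in [(-18,-31,58),(-18,-67,58),(-62,-31,58),(-62,-67,58),(-90,21.5,14),(-90,-21.5,14),(-40,0,37),(-40,-49,58)]: d(S+np.array(X)/1000,(0,255,0))
cv2.imwrite("pics/w2.png",cv2.resize(a[120:300,220:420],None,fx=4,fy=3.3,interpolation=cv2.INTER_NEAREST))
```

```text
[0.53862427 0.09722598 0.08965849]
```

View pics/w2.png

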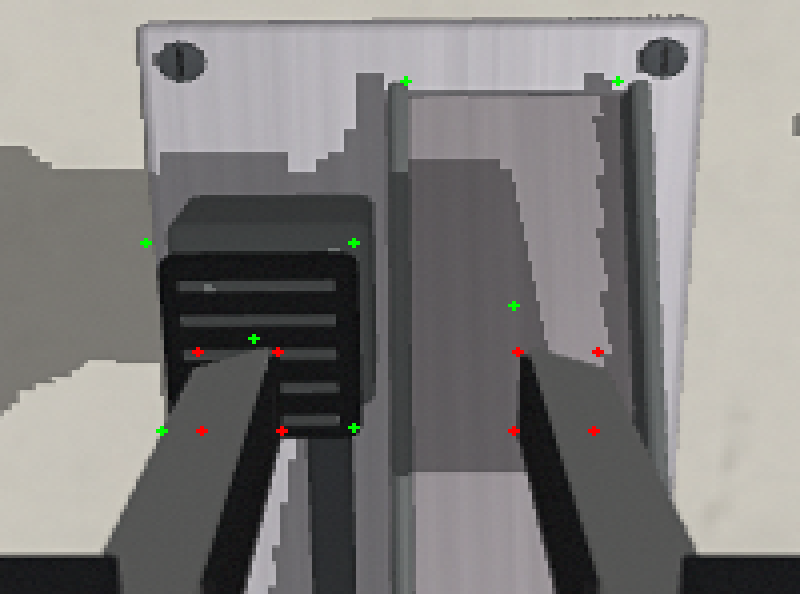

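Emit:
servo_tool(series=[[[0,0.012,-0.001],[0,0,0],0.21],[[0,0.012,0],[0,0,0],0.21],[[0,0.004,0],[0,0,0],0.21],[[0,0,0],[0,0,0],0.21],[[0,0,0],[0,0,0],0.21]])

```text
time: 4.4
position: [0.5393, 0.0972, 0.061]
orientation: [0.5, -0.5, -0.5, 0.5]
contact_force: [0.1, 0.3, -0.1]
opening: 0.393
```

Run:
```python
from h import *
print({k:np.round(v,4) for k,v in bot.get_obs().items() if k in("time","position","contact_force","opening")})
im=vision.get_image("wrist");cv2.imwrite("pics/w3.png",im["frame"])
```

```text
{'time': np.float64(4.4), 'position': array([0.5393, 0.0972, 0.061 ]), 'contact_force': array([ 0.1457,  0.2655, -0.0973]), 'opening': np.float64(0.3933)}
```

View pics/w3.png

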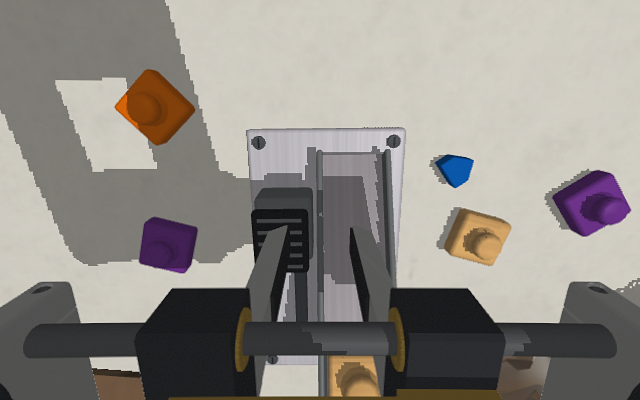

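The left fingertip (about 278,228) is over the pad (252–308) and the right one (about 358,230) is centred in the slide (323–387). Pressing now.

Emit:
servo_tool(series=[[[0,0.003,0],[0,0,0],0.21],[[0,0.002,0],[0,0,0],0.21],[[0,0.002,0],[0,0,0],0.21],[[0,0.002,0],[0,0,0],0.21],[[0,0.002,0],[0,0,0],0.21],[[0,0.0015,0],[0,0,0],0.21],[[0,0,0],[0,0,0],0.21],[[0,0,0],[0,0,0],0.21],[[0,0,0],[0,0,0],0.21]])

```text
time: 5.35
position: [0.54, 0.0972, 0.0492]
orientation: [-0.5, 0.5, 0.5, -0.5]
contact_force: [0.5, -0.1, 5.3]
opening: 0.398
```

Run:
```python
from h import *
print({k:np.round(v,4) for k,v in bot.get_obs().items() if k in("time","position","contact_force","opening")})
im=vision.get_image("wrist");cv2.imwrite("pics/w4.png",im["frame"])
im=vision.get_image("scene");cv2.imwrite("pics/s4.png",cv2.resize(im["frame"][130:230,270:400],None,fx=5,fy=5))
```

```text
{'time': np.float64(5.35), 'position': array([0.54  , 0.0972, 0.0492]), 'contact_force': array([ 0.5234, -0.1422,  5.2602]), 'opening': np.float64(0.3981)}
```

View pics/w4.png

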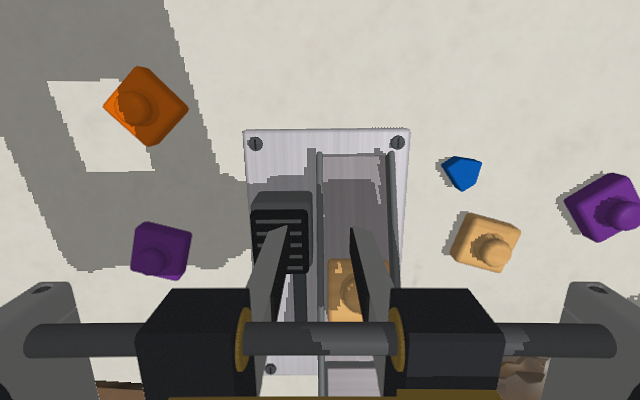

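View pics/s4.png

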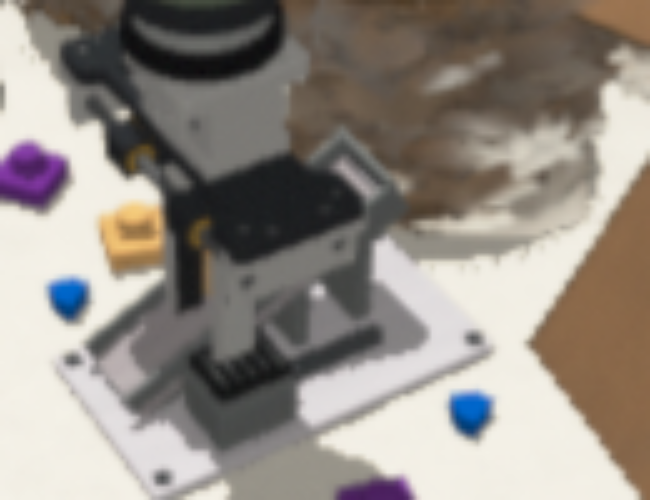

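The pawn has popped out and sits against the right finger (around 347,285). I'll check that it's at rest.

Emit:
servo_tool(series=[[[0,0,0],[0,0,0],0.21],[[0,0,0],[0,0,0],0.21],[[0,0,0],[0,0,0],0.21],[[0,0,0],[0,0,0],0.21],[[0,0,0],[0,0,0],0.21]])

```text
time: 5.95
position: [0.5399, 0.0972, 0.0491]
orientation: [-0.5, 0.5, 0.5, -0.5]
contact_force: [1.8, 0.2, 5.5]
opening: 0.394
```

Run:
```python
from h import *
im=vision.get_image("wrist");a=im["frame"]
b=cv2.imread("pics/w4.png"); d=cv2.absdiff(a,b)
print("diff px>25 all/pawn:",(d.max(2)>25).sum(),(d[250:330,320:400].max(2)>25).sum())
for r in finder.search_frame("pawn","wrist"): print(round(r["score"],2),np.round(np.array(im["R"]).T@(np.array(r["at"])-im["t"]),3))
cv2.imwrite("pics/w5.png",cv2.resize(a[140:340,220:420],None,fx=3,fy=3))
print({k:np.round(v,4) for k,v in bot.get_obs().items() if k in("time","position","contact_force","opening")})
```

```text
diff px>25 all/pawn: 516 9
0.83 [ 0.465 -0.013  0.017]
0.64 [0.53  0.298 0.012]
0.59 [0.565 0.112 0.067]
0.58 [ 0.562 -0.019  0.018]
{'time': np.float64(6.05), 'position': array([0.5399, 0.0972, 0.0491]), 'contact_force': array([2.0524, 0.1849, 5.0786]), 'opening': np.float64(0.3956)}
```

View pics/w5.png

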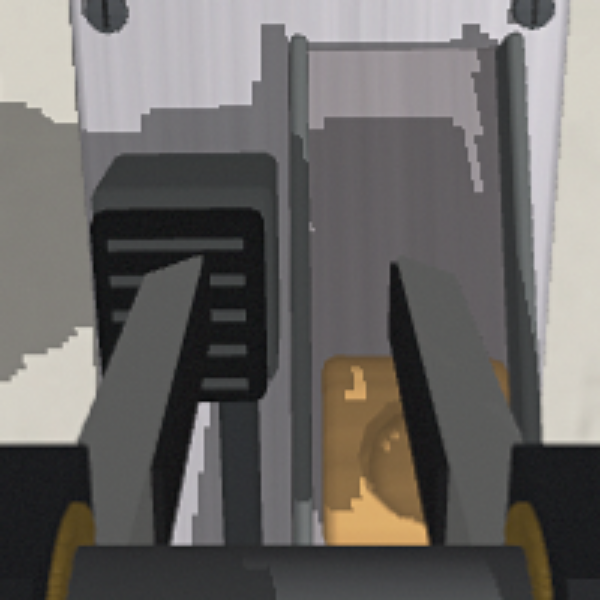

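```bash
python3 -c "
from h import *
print(bot.hand_in())"
```

```text
the job is handed in; nothing more can be done
None
```

The pawn popped out of its nest and is being held on the slide by the right finger. I handed the job in at about 6 s of the allowed 32 s; no verdict was reported.

**What I did:** I set the fingers about 49 mm apart and placed them over the pad and the middle of the slide. One straight push down then pressed the pad about 9 mm, with an upward force of about 5 N. The other finger was already in the slide when the pawn came out.

**Last checks:**
- **At rest:** two wrist pictures 0.6 s apart show almost no change at the pawn. About 500 other pixels in the picture did change; I took them for shadows and noise and did not look into them.
- **Out of the nest:** the finder puts the pawn at x ≈ 0.565 m. Its rear edge is therefore near 0.58 m, about 30 mm below the nest's lower end at x ≈ 0.61 m.
- **Other objects:** the path stayed clear of them, and those visible in the wrist and scene pictures had not moved.

**Disagreements:** the wrist camera placed the stand about 2 mm further in x and y than the first fit from the other cameras, so I used the wrist picture to line up the fingers. The measured sideways force (0.5 to 2 N along +x) does not match the pawn's light push on the finger, which should be a fraction of a newton the other way.

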